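Draw the slotted cap out of the shear box with its puller

TASK

Draw the slotted steel cap out of its shear box: take the puller from its wooden stand, put its crossbar down through the slot in the cap until the collar rests on the cap, give it about a quarter turn so that it locks, and pull straight up. Then set the cap down flat in the middle of the grey tray, with the puller left standing upright in it. The other shear box has a plain cap without a slot and is not part of this job.

Things in the scene. Friction and masses are not known exactly. Their poses are not given: they have to be found in the camera images.
- puller: Steel puller, 0.15 kg, upright in a wooden block 32 mm high. Origin: on its axis (z up), under the 42 mm round collar that rests on the block (z = 0.032). Grip plate on top: 50 mm along x, 14 mm thick along y, 48 to 76 mm above the origin. Below the collar: a neck 10 mm across, then a crossbar 46 mm long (along x), 10 mm wide, 12 to 20 mm below the origin.
- slotted_cap: Hollow square steel cap, 80 x 80 x 34 mm, about 0.3 kg, loose in the shear box. Origin: centre of its underside, z = 0.010 at the start. Slot 56 mm (along x) by 24 mm through the 8 mm top plate; hollow 20 mm deep below it, where the crossbar turns freely either way, with no stop, and locks at 45 to 90 degrees (4 mm vertical play). Collar seated: puller origin 34 mm above the cap's.
- shear_box: Aluminium box fixed to the desk, 104 x 104 x 42 mm with feet to 130 mm along x; origin: centre of its underside. Its square well, 86 mm wide, holds the slotted cap, 2 mm proud, with 3 mm clearance all round, so that the cap cannot turn in it. A second, like box has a solid cap with only a small round dimple; it is not part of the job.
- tray: Flat grey steel tray, fixed, 180 x 180 mm, rim 14 mm high, walls 4 mm. Origin: centre of its underside; its inner floor is 4 mm above the origin.
Things that resemble listed ones, but are neither listed nor needed, are in the scene too. What is shaped like the puller but pink or red is not meant.

How it is judged:
By the outcome, as a careful person would: the job done as asked, in the order asked, and still so for the second after the job is handed in, with the robot touching nothing.
It also fails if it takes over 50 s, if anything falls off the work surface, if the arm or the gripper's body presses on something with over 40 N, if the wrist force passes 120 N, or if a joint passes its speed limit or range.

ROBOT

A 6-joint arm with a two-finger parallel gripper is mounted at the origin on a cart in front of the work surface, level with it; the furniture and walls round the work are solid. World frame = base frame: x ahead of the robot, y to its left, z up, the work surface at z = 0. Lengths are in m, angles in rad, forces in N, time in s.
With the tool pointing down it reaches from about 0.325 to 0.775 m from the base axis. Payload 9.3 kg.
Tool frame: the origin (TCP) lies at the very end of the fingers, on their centre line; the grasp point (between the pads) lies 19 mm behind it; z points along the fingers, y is the direction in which the jaws open and shut (so a half turn about z gives the same grasp; the last joint's range is limited). The gripper opens to 85 mm and grips with 20 to 120 N. Pads are 22 mm wide; open, the fingers measure 114 mm over their backs; the gripper's body (76 mm by 85 mm) begins 54 mm behind the grasp point. The pads swing forward as they close: fully open they stand 13 mm farther back than shut.
Start: joints at [-1.346, 0.259, 0.021, 1.334, 0, 1.418], TCP at [0.203, -0.511, 0.231] pointing down, gripper open.
Joint ranges: [-3.04, 3.04], [-0.91, 1.82], [-1.04, 1.36], [-1.92, 1.95], [-1.52, 1.45], [-3.14, 3.14]. Speed limits (rad/s): [2.22, 2.22, 2.79, 3.14, 3.14, 3.14].

INTERFACE

Orientations are given as [roll, pitch, yaw] about the fixed x, y, z axes, in that order (R = Rz(yaw) Ry(pitch) Rx(roll)).
In Python, from rig import * gives the robot as it stands.
- The arm moves only by the shell command python3 -m pendant 'ROWS' [FORCE]. ROWS is JSON, a list of rows, each an object of numbers: "dx", "dy", "dz": the shift along the tool's x, y, z in mm; "spin": the turn about the tool's z in degrees; "hand": the finger opening in mm, from 0 to 85.4. In form: [{"dx": .., "dy": .., "dz": .., "spin": .., "hand": ..}, ...]. A call has 1 to 20 rows; each row shifts and turns the commanded pose from where the row before left it, along the tool's axes as they then stand; what a row does not reach is not made up. A row lasts 1/10 s, in which the tool goes at most 50 mm and 8.59 degrees, less where a joint would pass 70% of its speed; a pose out of reach is approached as far as the arm can. A call is refused whole if a number of a shift passes 50 or a number of a turn 8.59, either way. A call with a gripper value outside its range is refused whole. The fingers move at their own pace and stop on an object; FORCE is the grip in N (left out, the last holds). Time passes only in rows, so rows that do not move let the fingers close. It gives the time, the measured TCP pose, the force and the opening at its end, in the units of the state.
- sense(): the state, without advancing time (a new reading comes with each control period).
- grab_frame(name): name is "scene" or "top" or "wrist"; returns a dict with "color" (400x640x3 uint8, red, green, blue), "vertical_fov" (degrees; the focal length in pixels is half the picture's height over the tangent of half this angle, whatever the lens; pixels are square), "cx", "cy" (the principal point, pixels), "origin" and "rotation" of the camera in the world. Camera axes: x right, y up, looking along -z (the intrinsics and any distortion apply to the point x, -y, -z); pixel columns grow to the right and rows downward; lengths in m; the calibration is good to about 2 mm. The wrist camera is an equidistant fisheye: a pixel r from the principal point sees the ray r / f radians off the axis. A picture is of the moment at which its call begins. There is no depth.
- close_job(): hands the job in, once; it reports no verdict.
The state is a dict: "time": time; "joint_positions": joint angles; "dq": joint speeds; "tau": joint torques, N m; "tcp_pos": TCP position; "tcp_rot": TCP orientation; "contact_force": force on the tool from outside, world axes, zero at the start; "torque": the same for the moment, N m; "finger_gap": opening from 0.0 (shut) to 1.0 (fully open).
Only numpy, scipy, OpenCV 4.12 (cv2) and the standard library are available. Lean on these libraries where they do the work, as an engineer would, in place of code of your own. Each camera call takes 0.05 s, during which the arm holds its last target. There are 200 camera calls.

## Working session

There is one attempt and no reset: what is moved stays moved. The work goes in short steps, Python scripts to look and compute and a shell command to move; the robot and the scene stay as the last step left them, time stands still between calls to the robot, and variables do not carry over. Pictures are saved under pics/ and viewed, about 8 in all and at most 12, crops included, and the job is handed in when it is done.

```bash
mkdir -p pics; cat > h.py <<'E'
from rig import *
import numpy as np, cv2
def load(n):
    d=np.load(f'{n}.npy',allow_pickle=True).item(); return d
def shot(name,tag):
    d=grab_frame(name); np.save(tag+'.npy',d,allow_pickle=True)
    cv2.imwrite(f'pics/{tag}.png',cv2.cvtColor(d['color'],cv2.COLOR_RGB2BGR)); return d
def ray(d,u,v):
    H=d['color'].shape[0]; f=H/2/np.tan(np.radians(d['vertical_fov'])/2)
    x=(u-d['cx']);y=(v-d['cy'])
    if d.get('fish'):
        r=np.hypot(x,y);t=r/f
        c=np.array([np.sin(t)*x/max(r,1e-9),-np.sin(t)*y/max(r,1e-9),-np.cos(t)])
    else: c=np.array([x/f,-y/f,-1])
    return np.array(d['rotation'])@c
def onz(d,u,v,z):
    r=ray(d,u,v);o=np.array(d['origin']);return o+r*(z-o[2])/r[2]
E
python3 - <<'E'
from h import *
for n in ['scene','top','wrist']:
    d=shot(n,n+'0'); print(n,{k:(np.round(v,3).tolist() if not isinstance(v,str) else v) for k,v in d.items() if k!='color'})
print(sense())
E
```

```text
scene {'vertical_fov': 47.993, 'cx': 315.508, 'cy': 199.255, 'origin': [-0.266, 0.797, 0.892], 'rotation': [0.932, 0.009, -2.444]}
top {'vertical_fov': 56.269, 'cx': 323.223, 'cy': 192.085, 'origin': [0.401, -0.056, 1.029], 'rotation': [0.074, 0.02, -1.599]}
wrist {'vertical_fov': 65.706, 'cx': 321.21, 'cy': 198.568, 'origin': [0.279, -0.482, 0.374], 'rotation': [-0.326, 0.001, -1.193]}
{'time': 0.15, 'joint_positions': array([-1.34558902e+00,  2.59102470e-01,  2.09368247e-02,  1.33371333e+00,
        3.88148941e-06,  1.41820456e+00]), 'dq': array([-1.01969745e-03, -5.76379972e-05,  2.68336513e-03,  1.58860948e-03,
       -3.50344305e-05,  8.23872274e-04]), 'tau': array([-3.56756063e-04, -5.55975688e+01,  3.44659424e+01,  1.13700936e-02,
       -2.49848026e-04,  1.15557953e-05]), 'tcp_pos': array([ 0.20283407, -0.51100144,  0.23078382]), 'tcp_rot': array([-3.14052317e+00, -1.68400050e-04,  3.77798982e-01]), 'contact_force': array([0.41118575, 0.28006461, 0.08360516]), 'torque': array([ 0.04854985,  0.04218613, -0.0616931 ]), 'finger_gap': 1.001908155746173}
```

```bash
sed -i 's/return np.array(d\[.rotation.\])@c/return Rn.from_euler("xyz",d["rotation"]).as_matrix()@c/; s/^import numpy.*/&\nfrom scipy.spatial.transform import Rotation as Rn/' h.py; sed -i 's/d=grab_frame(name);/d=grab_frame(name); d["fish"]=name=="wrist";/' h.py; cat h.py | head -8
python3 -c "
import cv2,numpy as np
a=cv2.imread('pics/top0.png');cv2.imwrite('pics/t0.png',cv2.resize(a,(800,500)))"
```

```text
from rig import *
import numpy as np, cv2
from scipy.spatial.transform import Rotation as Rn
def load(n):
    d=np.load(f'{n}.npy',allow_pickle=True).item(); return d
def shot(name,tag):
    d=grab_frame(name); d["fish"]=name=="wrist"; np.save(tag+'.npy',d,allow_pickle=True)
    cv2.imwrite(f'pics/{tag}.png',cv2.cvtColor(d['color'],cv2.COLOR_RGB2BGR)); return d
```

View pics/top0.png

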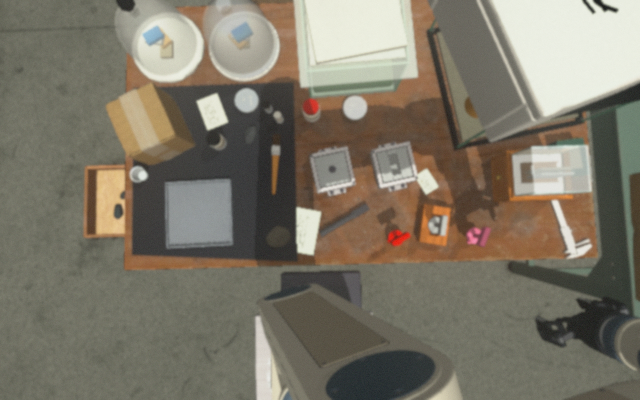

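View pics/scene0.png

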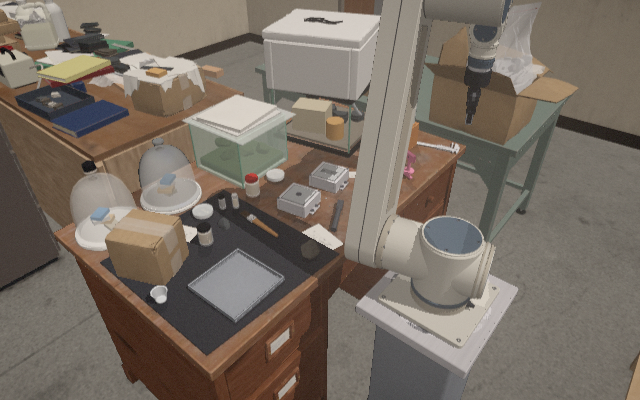

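The top view shows the box candidates at (333,170) and (394,165), and a wooden block holding a grey puller at (435,224). Red and pink lookalikes are at (398,238) and (478,236), and the tray is at (199,212). I'll check these in an enlarged crop.

```bash
python3 - <<'E'
from h import *
a=cv2.imread('pics/top0.png')[135:255,300:500];cv2.imwrite('pics/c1.png',cv2.resize(a,(800,480),interpolation=cv2.INTER_CUBIC))
d=load('top0')
for n,u,v,z in [('boxL',333,170,.044),('boxR',394,165,.044),('stand',435,224,.032),('tray',199,212,.014)]: print(n,onz(d,u,v,z))
E
```

```text
boxL [ 0.53263612 -0.0661281   0.044     ]
boxR [ 0.54096682 -0.22782679  0.044     ]
stand [ 0.38228842 -0.33118333  0.032     ]
tray [0.43252604 0.30253119 0.014     ]
```

View pics/c1.png

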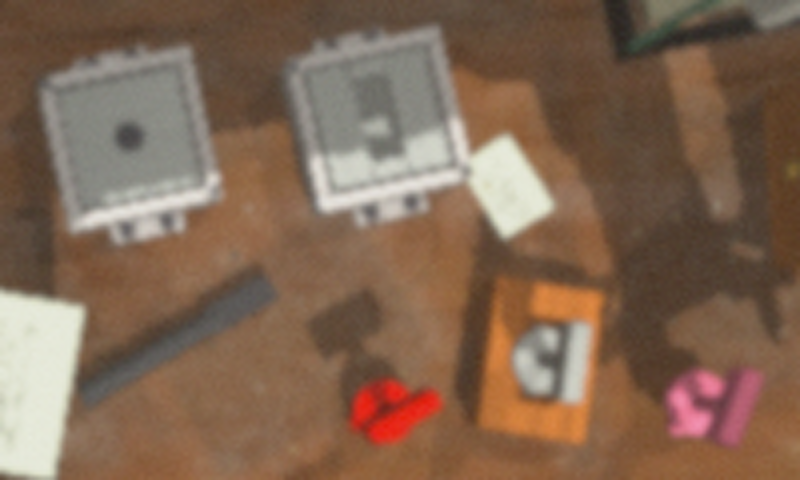

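The box at (394,165) has the slot. The box at (333,170) has only a round dimple, so it isn't part of the job. The puller meant is the grey one in the wooden block, with its plate at about (444,225). The red (398,238) and pink (478,236) ones are decoys. Next I'll move the wrist camera over the puller.

```bash
python3 -m pendant '[{"dx":23,"dy":-10},{"dx":23,"dy":-10},{"dx":23,"dy":-10},{"dx":23,"dy":-10},{"dx":23,"dy":-10},{"dx":23,"dy":-10},{"dx":23,"dy":-10},{"dx":23,"dy":-10},{"dx":23,"dy":-10},{"dx":20,"dy":-8},{"spin":8},{"spin":8},{"spin":8},{"spin":8},{}]'
python3 - <<'E'
from h import *
d=shot('wrist','w1');s=sense();print(s['tcp_pos'],s['tcp_rot'],s['joint_positions'],d['origin'],d['rotation'])
E
```

```text
[ 0.20283249 -0.51107434  0.23090041] [-3.14080276e+00 -1.27600614e-04  3.77755904e-01] [-1.34562300e+00  2.58994467e-01  2.10839100e-02  1.33368588e+00
  6.06176938e-06  1.41821370e+00] [ 0.27937658 -0.48215743  0.37431916] [-0.32568602  0.00131498 -1.19327416]$[0]: bad value
```

View pics/w1.png

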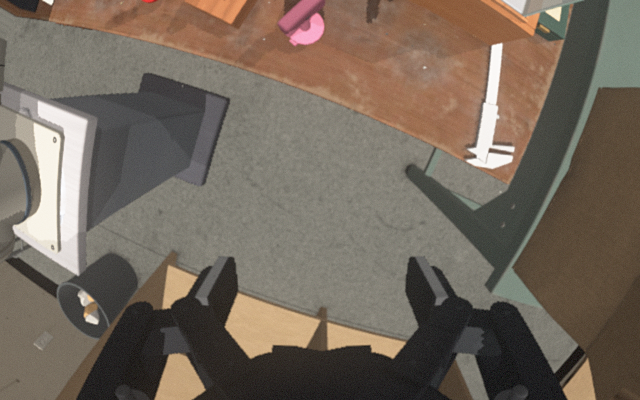

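That picture is from the start pose because the move was refused, so the rows seem to need every field. I'll resend it in full.

```bash
python3 -m pendant '[{"dx":23,"dy":-10,"dz":0,"spin":0,"hand":85},{"dx":23,"dy":-10,"dz":0,"spin":0,"hand":85},{"dx":23,"dy":-10,"dz":0,"spin":0,"hand":85},{"dx":23,"dy":-10,"dz":0,"spin":0,"hand":85},{"dx":23,"dy":-10,"dz":0,"spin":0,"hand":85},{"dx":23,"dy":-10,"dz":0,"spin":0,"hand":85},{"dx":23,"dy":-10,"dz":0,"spin":0,"hand":85},{"dx":23,"dy":-10,"dz":0,"spin":0,"hand":85},{"dx":23,"dy":-10,"dz":0,"spin":0,"hand":85},{"dx":20,"dy":-8,"dz":0,"spin":0,"hand":85},{"dx":0,"dy":0,"dz":0,"spin":8,"hand":85},{"dx":0,"dy":0,"dz":0,"spin":8,"hand":85},{"dx":0,"dy":0,"dz":0,"spin":8,"hand":85},{"dx":0,"dy":0,"dz":0,"spin":8,"hand":85},{"dx":0,"dy":0,"dz":0,"spin":0,"hand":85}]' && python3 - <<'E'
from h import *
d=shot('wrist','w2');s=sense();print(s['tcp_pos'],s['tcp_rot'],s['joint_positions'],d['origin'],d['rotation'],s['time'])
E
```

```text
time: 1.7
tcp_pos: [0.3777, -0.3363, 0.2311]
tcp_rot: [-3.141, 0.0, -0.183]
contact_force: [0.1, 0.1, 0.2]
finger_gap: 0.994
[ 0.37768565 -0.33632204  0.2311797 ] [-3.14141505e+00  1.75757369e-04 -1.77721074e-01] [-8.93611398e-01  1.83173908e-01 -7.87376916e-02  1.30913389e+00
  1.86524656e-05  2.42570234e+00] [ 0.45865188 -0.35244291  0.37462949] [-3.25977760e-01 -4.37848292e-04 -1.75376059e+00] 1.75
```

View pics/w2.png

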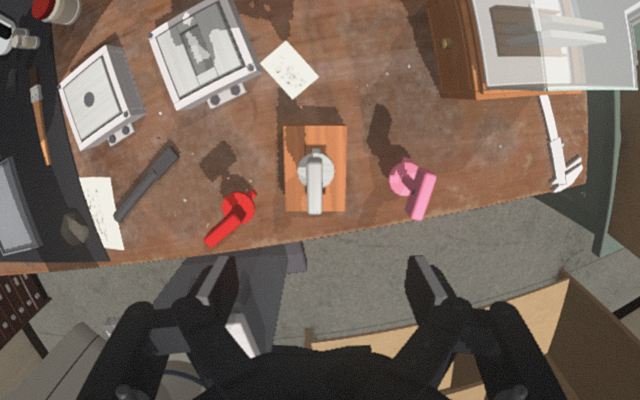

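```bash
python3 - <<'E'
from h import *
a=cv2.imread('pics/w2.png')
p=cv2.resize(a[135:225,280:352],None,fx=5.5,fy=5.5,interpolation=cv2.INTER_CUBIC)
q=cv2.resize(a[0:110,145:265],None,fx=3.4,fy=4.5,interpolation=cv2.INTER_CUBIC)
c=np.zeros((500,800,3),np.uint8);c[:p.shape[0],:p.shape[1]]=p[:500];c[:q.shape[0],396:396+q.shape[1]]=q[:,:404]
cv2.imwrite('pics/c2.png',c)
E
```

```text
(no output)
```

View pics/c2.png

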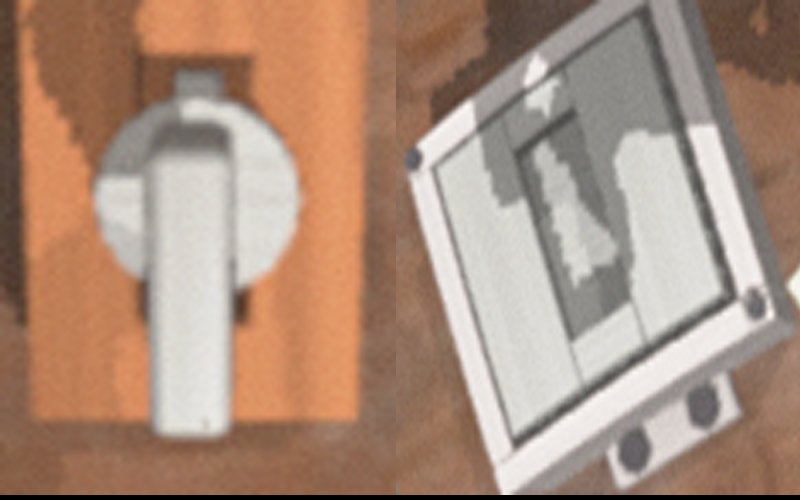

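Wrist view: the puller's plate top runs from (308,162) to (322,214), lined up with the image columns. The slotted cap's corners are at about (156,37), (220,2), (244,67) and (179,99).

```bash
python3 - <<'E'
from h import *
d=load('w2')
def rep(n,P):
    P=np.array(P);c=P.mean(0);L=[np.linalg.norm(P[i]-P[(i+1)%4])*1e3 for i in range(4)]
    e=(P[0]+P[1]-P[2]-P[3]);f=(P[0]+P[3]-P[1]-P[2]);yaw=[np.degrees(np.arctan2(e[1],e[0])),np.degrees(np.arctan2(f[1],f[0]))-90]
    print(n,np.round(c,4),np.round(L,1),np.round(yaw,1))
m=lambda x,y:(280+(x+.5)/5.5-.5,135+(y+.5)/5.5-.5)
q=lambda x,y:(145+(x-396+.5)/3.4-.5,(y+.5)/4.5-.5)
rep('plate',[onz(d,*m(*c),.108) for c in [(152,150),(230,150),(232,435),(153,435)]])
cc=[m(*c) for c in [(93,195),(300,195)]];print('collar',[onz(d,*c,.036)[:2] for c in cc])
rep('slot',[onz(d,*q(*c),.044) for c in [(515,150),(575,108),(637,300),(573,345)]])
rep('cap',[onz(d,*q(*c),.044) for c in [(435,165),(650,10),(732,300),(512,445)]])
# top views
t=load('top0');T=lambda x,y:(300+(x+.5)/4-.5,135+(y+.5)/4-.5)
rep('plateT',[onz(t,*T(*c),.108) for c in [(571,322),(592,322),(580,403),(556,403)]])
rep('capT',[onz(t,*T(*c),.044) for c in [(300,72),(430,45),(455,165),(330,190)]])
rep('slotT',[onz(t,*T(*c),.044) for c in [(358,78),(388,72),(403,155),(372,162)]])
# tray
a=t['color'][140:270,140:260].astype(int)
hsv=cv2.cvtColor(t['color'],cv2.COLOR_RGB2HSV);g=cv2.cvtColor(t['color'],cv2.COLOR_RGB2GRAY)
M=((g>85)&(hsv[...,1]<60)).astype(np.uint8);M[:, :150]=0;M[:,250:]=0;M[:170]=0;M[260:]=0
cs,_=cv2.findContours(M,0,2);k=max(cs,key=cv2.contourArea);r=cv2.minAreaRect(k);print(r)
b=cv2.boxPoints(r);rep('tray',[onz(t,*p,.014) for p in b])
E
```

```text
plate [ 0.3806 -0.3319  0.108 ] [12.5 48.8 13.3 48.8] [-10.6 -10.5]
collar [array([ 0.38442312, -0.31059644]), array([ 0.37667103, -0.35218823])]
slot [ 0.5433 -0.2297  0.044 ] [23.2 56.4 24.4 57.2] [11.8 10.3]
cap [ 0.5427 -0.2302  0.044 ] [83.8 82.1 83.1 82.6] [ 9.7 10.1]
plateT [ 0.3802 -0.3302  0.108 ] [12.8 49.9 14.5 50.3] [-12.4  -1.6]
capT [ 0.5434 -0.2287  0.044 ] [88.1 81.6 84.  81. ] [10.5  9.8]
slotT [ 0.5441 -0.2298  0.044 ] [20.3 56.2 21.  56.7] [ 7.3 10.3]
((198.06341552734375, 213.4656982421875), (68.06137084960938, 67.73895263671875), 88.15238952636719)
tray [0.4292 0.3053 0.014 ] [187.2 185.4 184.7 186. ] [1.7 0.2]
```

```bash
python3 -m pendant '[{"dx":2,"dy":-5.2,"dz":0,"spin":0,"hand":40},{"dx":0,"dy":0,"dz":10,"spin":0,"hand":40},{"dx":0,"dy":0,"dz":20,"spin":0,"hand":40},{"dx":0,"dy":0,"dz":20,"spin":0,"hand":40},{"dx":0,"dy":0,"dz":20,"spin":0,"hand":40},{"dx":0,"dy":0,"dz":20,"spin":0,"hand":40},{"dx":0,"dy":0,"dz":15,"spin":0,"hand":40},{"dx":0,"dy":0,"dz":0,"spin":0,"hand":40},{"dx":0,"dy":0,"dz":0,"spin":0,"hand":40}]' && python3 - <<'E'
from h import *
d=shot('wrist','w3');s=sense();print(s['tcp_pos'],s['tcp_rot'],s['contact_force'],s['finger_gap'])
a=cv2.imread('pics/w3.png')
cv2.imwrite('pics/c3.png',cv2.resize(a[120:400,180:460],(600,600),interpolation=cv2.INTER_CUBIC))
E
```

```text
time: 2.65
tcp_pos: [0.3806, -0.3314, 0.1262]
tcp_rot: [-3.141, 0.0, -0.18]
contact_force: [0.2, -0.2, -0.5]
finger_gap: 0.471
[ 0.38081847 -0.33177283  0.12673051] [ 3.14123327e+00 -4.05956799e-04 -1.79927441e-01] [ 1.65547727  0.22019568 -0.12805426] 0.46695536894927553
```

View pics/c3.png

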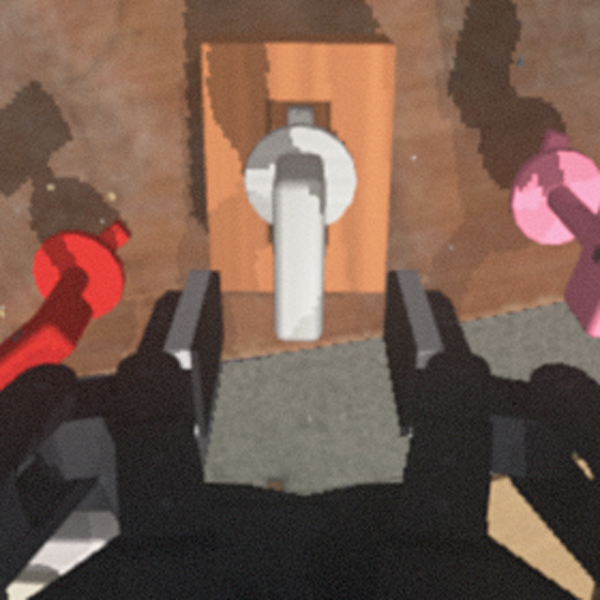

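The plate sits centred between the jaws, and the decoys are clear of the fingers. Next I'll descend and grip.

```bash
python3 -m pendant '[{"dx":0,"dy":0,"dz":15,"spin":0,"hand":40},{"dx":0,"dy":0,"dz":15,"spin":0,"hand":40},{"dx":0,"dy":0,"dz":12,"spin":0,"hand":40},{"dx":0,"dy":0,"dz":10,"spin":0,"hand":40},{"dx":0,"dy":0,"dz":0,"spin":0,"hand":40},{"dx":0,"dy":0,"dz":0,"spin":0,"hand":5},{"dx":0,"dy":0,"dz":0,"spin":0,"hand":5},{"dx":0,"dy":0,"dz":0,"spin":0,"hand":5},{"dx":0,"dy":0,"dz":0,"spin":0,"hand":5},{"dx":0,"dy":0,"dz":0,"spin":0,"hand":5},{"dx":0,"dy":0,"dz":0,"spin":0,"hand":5}]' 80
```

```text
time: 3.8
tcp_pos: [0.3809, -0.3319, 0.0748]
tcp_rot: [3.141, -0.001, -0.181]
contact_force: [0.0, 1.1, 6.3]
finger_gap: 0.156
```

```bash
python3 -m pendant '[{"dx":0,"dy":0,"dz":-10,"spin":0,"hand":5},{"dx":0,"dy":0,"dz":-20,"spin":0,"hand":5},{"dx":0,"dy":0,"dz":-20,"spin":0,"hand":5},{"dx":0,"dy":0,"dz":-20,"spin":-6.9,"hand":5},{"dx":0,"dy":0,"dz":-10,"spin":-6.9,"hand":5},{"dx":0,"dy":0,"dz":0,"spin":-6.8,"hand":5},{"dx":22.2,"dy":-9,"dz":0,"spin":0,"hand":5},{"dx":22.2,"dy":-9,"dz":0,"spin":0,"hand":5},{"dx":22.2,"dy":-9,"dz":0,"spin":0,"hand":5},{"dx":22.2,"dy":-9,"dz":0,"spin":0,"hand":5},{"dx":22.2,"dy":-9,"dz":0,"spin":0,"hand":5},{"dx":22.2,"dy":-9,"dz":0,"spin":0,"hand":5},{"dx":22.2,"dy":-9,"dz":0,"spin":0,"hand":5},{"dx":22.2,"dy":-8.7,"dz":0,"spin":0,"hand":5},{"dx":0,"dy":0,"dz":0,"spin":0,"hand":5},{"dx":0,"dy":0,"dz":0,"spin":0,"hand":5}]' && python3 - <<'E'
from h import *
d=shot('wrist','w4');shot('scene','s4');s=sense();print(s['tcp_pos'],s['tcp_rot'],s['contact_force'],s['finger_gap'])
a=cv2.imread('pics/w4.png')
b=cv2.imread('pics/s4.png')
cv2.imwrite('pics/c4.png',np.hstack([cv2.resize(a[120:380,190:450],(500,500),interpolation=cv2.INTER_CUBIC),cv2.resize(b[120:270,260:350],(300,500),interpolation=cv2.INTER_CUBIC)]))
E
```

```text
time: 5.4
tcp_pos: [0.5426, -0.2291, 0.1543]
tcp_rot: [-3.141, 0.001, 0.18]
contact_force: [-0.8, -0.1, -1.6]
finger_gap: 0.15
[ 0.54202486 -0.22970477  0.1543822 ] [-3.14145089e+00  5.17160894e-04  1.78576403e-01] [-0.6052092   0.74447826 -1.61933606] 0.1500785995242734
```

View pics/c4.png

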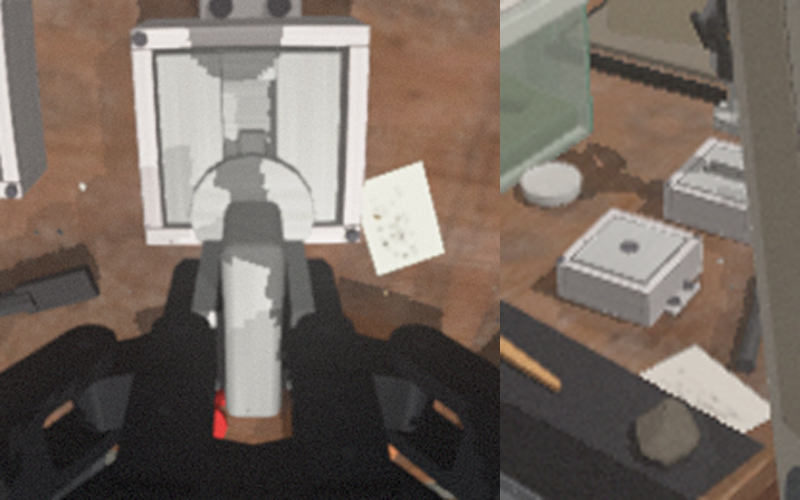

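```bash
python3 - <<'E'
from h import *
d=load('w4');k=500/260
q=lambda x,y:(190+(x+.5)/k-.5,120+(y+.5)/k-.5)
for n,cs,z in [('box',[(133,28),(368,25),(362,240),(147,243)],.042),('cap',[(153,48),(343,50),(343,228),(160,226)],.044),('collar',[(190,215),(313,215)],.1545-.0428+.004)]:
    P=np.array([onz(d,*q(*c),z) for c in cs]);print(n,P.mean(0),[round(np.linalg.norm(P[i]-P[i-1])*1e3,1) for i in range(len(P))])
E
```

```text
box [ 0.54384005 -0.23001091  0.042     ] [np.float64(103.8), np.float64(102.1), np.float64(103.5), np.float64(104.8)]
cap [ 0.54319816 -0.22889492  0.044     ] [np.float64(84.7), np.float64(82.2), np.float64(84.9), np.float64(87.2)]
collar [ 0.54067179 -0.23029553  0.1157    ] [np.float64(41.5), np.float64(41.5)]
```

```bash
python3 -m pendant '[{"dx":1.5,"dy":0,"dz":10,"spin":0,"hand":5},{"dx":0,"dy":0,"dz":15,"spin":0,"hand":5},{"dx":0,"dy":0,"dz":10,"spin":0,"hand":5},{"dx":0,"dy":0,"dz":7,"spin":0,"hand":5},{"dx":0,"dy":0,"dz":7,"spin":0,"hand":5},{"dx":0,"dy":0,"dz":7,"spin":0,"hand":5},{"dx":0,"dy":0,"dz":5,"spin":0,"hand":5},{"dx":0,"dy":0,"dz":3,"spin":0,"hand":5},{"dx":0,"dy":0,"dz":0,"spin":0,"hand":5}]'; python3 -m pendant '[{"dx":0,"dy":0,"dz":1,"spin":0,"hand":5},{"dx":0,"dy":0,"dz":1,"spin":0,"hand":5},{"dx":0,"dy":0,"dz":0,"spin":0,"hand":5}]'
```

```text
time: 6.4
tcp_pos: [0.544, -0.2291, 0.0899]
tcp_rot: [-3.141, 0.0, 0.179]
contact_force: [0.2, -0.2, -1.3]
finger_gap: 0.152
time: 6.7
tcp_pos: [0.5441, -0.2292, 0.0884]
tcp_rot: [3.141, -0.0, 0.179]
contact_force: [0.9, -0.1, -1.0]
finger_gap: 0.151
```

```bash
python3 -m pendant '[{"dx":0,"dy":0,"dz":1,"spin":0,"hand":5},{"dx":0,"dy":0,"dz":0,"spin":0,"hand":5}]'; python3 -m pendant '[{"dx":0,"dy":0,"dz":0.6,"spin":0,"hand":5},{"dx":0,"dy":0,"dz":0,"spin":0,"hand":5}]';  python3 -m pendant '[{"dx":0,"dy":0,"dz":0.6,"spin":0,"hand":5},{"dx":0,"dy":0,"dz":0,"spin":0,"hand":5}]'
```

```text
time: 6.9
tcp_pos: [0.5441, -0.2292, 0.0872]
tcp_rot: [-3.142, 0.0, 0.179]
contact_force: [-0.1, 0.5, -2.5]
finger_gap: 0.149
time: 7.1
tcp_pos: [0.5442, -0.2292, 0.0869]
tcp_rot: [3.141, -0.0, 0.179]
contact_force: [0.6, 0.5, 0.7]
finger_gap: 0.153
time: 7.3
tcp_pos: [0.5442, -0.2292, 0.0869]
tcp_rot: [3.141, -0.001, 0.179]
contact_force: [-1.8, 1.4, 6.3]
finger_gap: 0.152
```

The collar is seated: the force rose to 6 N at the expected height. I'll ease off slightly and turn.

```bash
python3 -m pendant '[{"dx":0,"dy":0,"dz":-0.7,"spin":0,"hand":5},{"dx":0,"dy":0,"dz":0,"spin":-5,"hand":5},{"dx":0,"dy":0,"dz":0,"spin":-8,"hand":5},{"dx":0,"dy":0,"dz":0,"spin":-8,"hand":5},{"dx":0,"dy":0,"dz":0,"spin":0,"hand":5}]'; python3 -m pendant '[{"dx":0,"dy":0,"dz":0,"spin":-8,"hand":5},{"dx":0,"dy":0,"dz":0,"spin":-8,"hand":5},{"dx":0,"dy":0,"dz":0,"spin":-8,"hand":5},{"dx":0,"dy":0,"dz":0,"spin":-8,"hand":5},{"dx":0,"dy":0,"dz":0,"spin":-8,"hand":5},{"dx":0,"dy":0,"dz":0,"spin":-8,"hand":5},{"dx":0,"dy":0,"dz":0,"spin":-8,"hand":5},{"dx":0,"dy":0,"dz":0,"spin":-6,"hand":5},{"dx":0,"dy":0,"dz":0,"spin":0,"hand":5},{"dx":0,"dy":0,"dz":0,"spin":0,"hand":5}]'
```

```text
time: 7.8
tcp_pos: [0.5442, -0.2294, 0.0869]
tcp_rot: [3.141, -0.0, 0.547]
contact_force: [0.2, 0.4, 1.4]
finger_gap: 0.151
time: 8.8
tcp_pos: [0.5443, -0.2293, 0.0868]
tcp_rot: [3.141, 0.0, 1.622]
contact_force: [-0.0, -0.4, 1.4]
finger_gap: 0.151
```

```bash
python3 -m pendant '[{"dx":0,"dy":0,"dz":-1,"spin":0,"hand":5},{"dx":0,"dy":0,"dz":-2,"spin":0,"hand":5},{"dx":0,"dy":0,"dz":-3,"spin":0,"hand":5},{"dx":0,"dy":0,"dz":-5,"spin":0,"hand":5},{"dx":0,"dy":0,"dz":-5,"spin":0,"hand":5},{"dx":0,"dy":0,"dz":0,"spin":0,"hand":5},{"dx":0,"dy":0,"dz":0,"spin":0,"hand":5}]' 110
```

```text
time: 9.5
tcp_pos: [0.5441, -0.2292, 0.1028]
tcp_rot: [3.142, 0.0, 1.627]
contact_force: [-0.2, -0.1, -5.5]
finger_gap: 0.148
```

The cap is locked and hanging on the puller: the load is about 4 N more than the puller alone. I'll lift it clear and carry it to the tray.

```bash
python3 -m pendant '[{"dx":0,"dy":0,"dz":-10,"spin":0,"hand":5},{"dx":0,"dy":0,"dz":-15,"spin":0,"hand":5},{"dx":0,"dy":0,"dz":-15,"spin":0,"hand":5},{"dx":0,"dy":0,"dz":-15,"spin":0,"hand":5},{"dx":0,"dy":0,"dz":-15,"spin":0,"hand":5},{"dx":0,"dy":0,"dz":-15,"spin":0,"hand":5},{"dx":0,"dy":0,"dz":-15,"spin":0,"hand":5},{"dx":0,"dy":0,"dz":0,"spin":0,"hand":5},{"dx":0,"dy":0,"dz":0,"spin":0,"hand":5}]' && python3 - <<'E'
from h import *
d=shot('wrist','w5');s=sense();print(s['tcp_pos'],s['tcp_rot'],s['contact_force'],s['finger_gap'])
a=cv2.imread('pics/w5.png')
cv2.imwrite('pics/c5.png',a)
E
```

```text
time: 10.4
tcp_pos: [0.5441, -0.2292, 0.2028]
tcp_rot: [3.141, 0.0, 1.627]
contact_force: [-0.2, 0.8, -4.9]
finger_gap: 0.149
[ 0.54384204 -0.22907897  0.20218488] [-3.14090070e+00 -4.09947587e-04  1.62743836e+00] [-0.84843309  0.65031144 -5.46427679] 0.14655845636263728
```

View pics/c5.png

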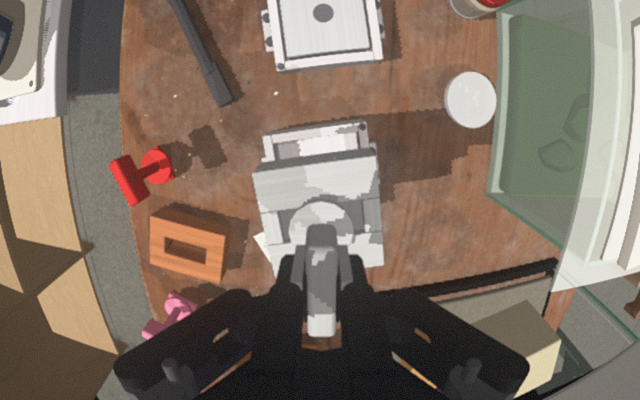

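The cap hangs level on the puller at (320,220), clear of its box.

```bash
python3 -m pendant '[{"dx":10,"dy":-2,"dz":0,"spin":0,"hand":5},{"dx":20,"dy":-3,"dz":0,"spin":0,"hand":5},{"dx":25,"dy":-4,"dz":0,"spin":0,"hand":5},{"dx":25,"dy":-4,"dz":0,"spin":0,"hand":5},{"dx":25,"dy":-4,"dz":0,"spin":0,"hand":5},{"dx":25,"dy":-4,"dz":0,"spin":0,"hand":5},{"dx":25,"dy":-4,"dz":0,"spin":0,"hand":5},{"dx":25,"dy":-4,"dz":0,"spin":0,"hand":5},{"dx":25,"dy":-4,"dz":0,"spin":0,"hand":5},{"dx":25,"dy":-4,"dz":0,"spin":0,"hand":5},{"dx":25,"dy":-4,"dz":0,"spin":0,"hand":5},{"dx":25,"dy":-4,"dz":0,"spin":0,"hand":5},{"dx":25,"dy":-4,"dz":0,"spin":0,"hand":5},{"dx":25,"dy":-4,"dz":0,"spin":0,"hand":5},{"dx":25,"dy":-4,"dz":0,"spin":0,"hand":5},{"dx":25,"dy":-4,"dz":0,"spin":0,"hand":5},{"dx":20,"dy":-4,"dz":0,"spin":0,"hand":5},{"dx":10,"dy":-2,"dz":0,"spin":0,"hand":5},{"dx":0,"dy":0,"dz":0,"spin":0,"hand":5}]' && python3 - <<'E'
from h import *
d=shot('wrist','w6');s=sense();print(s['tcp_pos'],s['tcp_rot'],s['contact_force'],s['joint_positions'])
E
```

```text
time: 12.35
tcp_pos: [0.4527, 0.1777, 0.2027]
tcp_rot: [-3.141, -0.0, 1.63]
contact_force: [-0.9, -0.1, -5.0]
finger_gap: 0.146
[0.4532176  0.17684226 0.20271069] [-3.14140816e+00  2.43872328e-04  1.62912815e+00] [ 0.00612965 -0.71055356 -5.86427216] [ 1.99458077e-01  1.61591176e-01 -1.79060468e-01  1.23036165e+00
 -2.15496971e-04  1.71192262e+00]
```

View pics/w6.png

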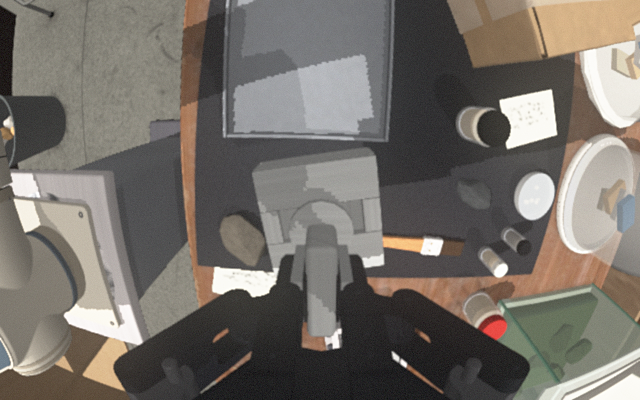

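```bash
python3 - <<'E'
from h import *
d=load('w6')
L=onz(d,222,138,.014);R=onz(d,389.5,140,.014);fL=onz(d,227,2,.014);fR=onz(d,391,2,.014)
print(L,R,np.linalg.norm(R-L),fL,fR)
e=(R-L)/np.linalg.norm(R-L);n=np.array([-e[1],e[0],0]);print('yaw',np.degrees(np.arctan2(e[1],e[0])))
c=(L+R)/2+n*.09;print('centre',c)
# top view edges via gradient scan
t=load('top0');g=cv2.cvtColor(t['color'],cv2.COLOR_RGB2GRAY).astype(int)
print('row195',g[195,158:172],g[195,226:240]);print('col200',g[172:186,190],g[240:254,190])
E
```

```text
[0.3398394  0.21113028 0.014     ] [0.52465361 0.21860134 0.014     ] 0.1849651514743658 [0.33873958 0.36553482 0.014     ] [0.51561811 0.37267072 0.014     ]
yaw 2.314904923340509
centre [0.42861125 0.30479236 0.014     ]
row195 [ 62  65  64  62  64  68  85 113 125 123 129 143 146 145] [148 145 141 134 127  99  74  62  60  62  63  63  63  60]
col200 [ 61  63  60  63  63  58  55  56  82 110 126 132 136 140] [149 148 137 116 110 116 111  94  71  60  60  60  63  63]
```

```bash
python3 -m pendant '[{"dx":15,"dy":-2,"dz":0,"spin":0,"hand":5},{"dx":20,"dy":-2.5,"dz":0,"spin":0,"hand":5},{"dx":20,"dy":-2.5,"dz":0,"spin":0,"hand":5},{"dx":20,"dy":-2.5,"dz":0,"spin":0,"hand":5},{"dx":20,"dy":-2.5,"dz":0,"spin":0,"hand":5},{"dx":20,"dy":-2.5,"dz":0,"spin":0,"hand":5},{"dx":13.6,"dy":-2.2,"dz":0,"spin":0,"hand":5},{"dx":0,"dy":0,"dz":10,"spin":0,"hand":5},{"dx":0,"dy":0,"dz":15,"spin":0,"hand":5},{"dx":0,"dy":0,"dz":15,"spin":0,"hand":5},{"dx":0,"dy":0,"dz":15,"spin":0,"hand":5},{"dx":0,"dy":0,"dz":15,"spin":0,"hand":5},{"dx":0,"dy":0,"dz":15,"spin":0,"hand":5},{"dx":0,"dy":0,"dz":10,"spin":0,"hand":5},{"dx":0,"dy":0,"dz":0,"spin":0,"hand":5},{"dx":0,"dy":0,"dz":0,"spin":0,"hand":5}]' && python3 - <<'E'
from h import *
d=shot('wrist','w7');t=shot('top','t7')
a=cv2.imread('pics/w7.png');b=cv2.imread('pics/t7.png')
cv2.imwrite('pics/c7.png',np.hstack([cv2.resize(a[60:360,120:520],(480,360)),cv2.resize(b[160:260,150:239],(320,360),interpolation=cv2.INTER_CUBIC)]))
E
```

```text
time: 14.0
tcp_pos: [0.4303, 0.3034, 0.1079]
tcp_rot: [-3.142, 0.0, 1.627]
contact_force: [-1.0, -0.3, -4.8]
finger_gap: 0.144
```

View pics/c7.png

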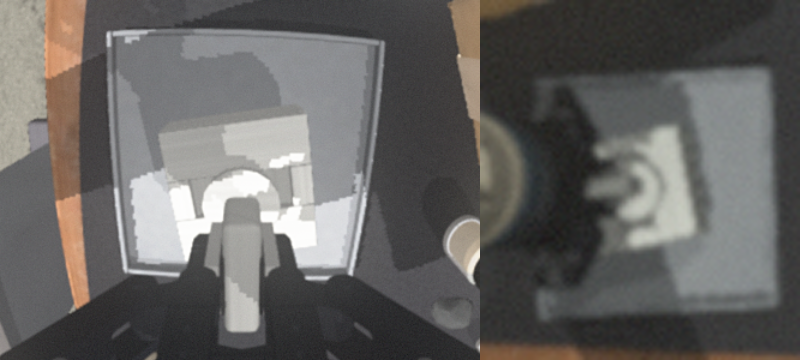

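```bash
python3 - <<'E'
from h import *
d=load('w7')
P=np.array([onz(d,120+x/1.2,60+y/1.2,.014) for x,y in [(108,32),(383,42),(354,276),(124,272)]]);print(P,P.mean(0))
C=np.array([onz(d,120+x/1.2,60+y/1.2,.027+.034) for x,y in [(163,160),(308,141)]]);print('cap far top edge',C,C.mean(0),np.linalg.norm(C[0]-C[1]))
E
```

```text
[[0.33795672 0.39163917 0.014     ]
 [0.51808745 0.39549972 0.014     ]
 [0.52532446 0.21669806 0.014     ]
 [0.34126611 0.20987257 0.014     ]] [0.43065868 0.30342738 0.014     ]
cap far top edge [[0.38630743 0.3212359  0.061     ]
 [0.46399664 0.33629213 0.061     ]] [0.42515203 0.32876401 0.061     ] 0.07913471162626719
```

```bash
python3 - <<'E'
from h import *
d=load('w7')
f=lambda x,y,z:onz(d,120+x/1.2,60+y/1.2,z)
for n,z,ps in [('bottom edge',.027,[(161,133),(305,107)]),('top edge?',.061,[(173,181),(309,156)]),('collar',.069,[(202,200),(279,200)]),('slot/sides',.061,[(180,240),(316,240)])]:
    P=np.array([f(*p,z) for p in ps]);print(n,P.mean(0).round(4),np.linalg.norm(P[0]-P[1]).round(4))
t=load('t7');g=lambda x,y,z:onz(t,150+x*89/320,160+y/3.6,z)
P=np.array([g(680,122,.061),g(697,236,.061)]) if 0 else np.array([g(678-480,122,.061),g(697-480,236,.061)]);print('top -y edge',P,P.mean(0))
print('collar top',g(637-480,190,.069))
E
```

```text
bottom edge [0.4224 0.3385 0.027 ] 0.0913
top edge? [0.4286 0.3186 0.061 ] 0.076
collar [0.4297 0.3036 0.069 ] 0.0414
slot/sides [0.4358 0.2741 0.061 ] 0.0809
top -y edge [[0.47789152 0.26981462 0.061     ]
 [0.39509573 0.25642469 0.061     ]] [0.43649363 0.26311966 0.061     ]
collar top [0.4292357  0.29698585 0.069     ]
```

The upper line in the wrist view is the cap's top edge, and the strip below it is the plate up to the slot. So the cap is centred under the puller, and the tray centre agrees to about 2 mm. I'll lower it gently.

```bash
python3 -m pendant '[{"dx":0,"dy":0,"dz":8,"spin":0,"hand":5},{"dx":0,"dy":0,"dz":7,"spin":0,"hand":5},{"dx":0,"dy":0,"dz":4,"spin":0,"hand":5},{"dx":0,"dy":0,"dz":2,"spin":0,"hand":5},{"dx":0,"dy":0,"dz":2,"spin":0,"hand":5},{"dx":0,"dy":0,"dz":1,"spin":0,"hand":5},{"dx":0,"dy":0,"dz":0,"spin":0,"hand":5}]'; python3 -m pendant '[{"dx":0,"dy":0,"dz":1,"spin":0,"hand":5},{"dx":0,"dy":0,"dz":1,"spin":0,"hand":5},{"dx":0,"dy":0,"dz":0,"spin":0,"hand":5}]';  python3 -m pendant '[{"dx":0,"dy":0,"dz":0.7,"spin":0,"hand":5},{"dx":0,"dy":0,"dz":0,"spin":0,"hand":5}]'
```

```text
time: 14.8
tcp_pos: [0.4303, 0.3039, 0.0844]
tcp_rot: [3.141, -0.0, 1.627]
contact_force: [-1.3, -1.0, 3.3]
finger_gap: 0.148
time: 15.1
tcp_pos: [0.4304, 0.304, 0.0843]
tcp_rot: [3.139, -0.001, 1.628]
contact_force: [-6.8, -3.2, 24.1]
finger_gap: 0.145
time: 15.3
tcp_pos: [0.4304, 0.3041, 0.0843]
tcp_rot: [3.138, -0.001, 1.628]
contact_force: [-9.3, -4.9, 32.0]
finger_gap: 0.144
```

It's stopped 3.5 mm higher than computed, with 32 N. That could be a mat under the tray or a jam. I'll ease off and check with a few numbers before letting go.

```bash
python3 -m pendant '[{"dx":0,"dy":0,"dz":-1,"spin":0,"hand":5},{"dx":0,"dy":0,"dz":-1,"spin":0,"hand":5},{"dx":0,"dy":0,"dz":0,"spin":0,"hand":5}]'; python3 -m pendant '[{"dx":0,"dy":0,"dz":-1,"spin":0,"hand":5},{"dx":0,"dy":0,"dz":-1,"spin":0,"hand":5},{"dx":0,"dy":0,"dz":0,"spin":0,"hand":5}]';python3 -m pendant '[{"dx":0,"dy":0,"dz":-1,"spin":0,"hand":5},{"dx":0,"dy":0,"dz":-1,"spin":0,"hand":5},{"dx":0,"dy":0,"dz":0,"spin":0,"hand":5}]'; python3 - <<'E'
from h import *
d=shot('wrist','w8');t=shot('scene','s8')
a=cv2.imread('pics/w8.png');b=cv2.imread('pics/s8.png')
cv2.imwrite('pics/c8.png',np.hstack([cv2.resize(a[120:320,200:440],(400,333)),cv2.resize(b[210:330,170:300],(400,333),interpolation=cv2.INTER_CUBIC)]))
E
```

```text
time: 15.6
tcp_pos: [0.4303, 0.304, 0.0843]
tcp_rot: [3.14, -0.001, 1.628]
contact_force: [-3.0, -2.6, 12.5]
finger_gap: 0.147
time: 15.9
tcp_pos: [0.4301, 0.3038, 0.085]
tcp_rot: [3.142, -0.0, 1.627]
contact_force: [-0.6, -0.3, -0.6]
finger_gap: 0.145
time: 16.2
tcp_pos: [0.4301, 0.3038, 0.0871]
tcp_rot: [3.142, 0.0, 1.627]
contact_force: [0.3, -0.2, -0.3]
finger_gap: 0.145
```

At 85–87 mm only the puller's weight is carried, and it moves freely over its vertical play. So the cap stands on the tray and the collar seats at 84.3 mm; the extra 3.5 mm fits the mat under the tray. I'll seat it lightly, release and retreat.

```bash
python3 -m pendant '[{"dx":0,"dy":0,"dz":1.5,"spin":0,"hand":5},{"dx":0,"dy":0,"dz":1.4,"spin":0,"hand":5},{"dx":0,"dy":0,"dz":0,"spin":0,"hand":5},{"dx":0,"dy":0,"dz":0,"spin":0,"hand":5}]' 40; python3 -m pendant '[{"dx":0,"dy":0,"dz":0,"spin":0,"hand":18},{"dx":0,"dy":0,"dz":0,"spin":0,"hand":26},{"dx":0,"dy":0,"dz":0,"spin":0,"hand":40},{"dx":0,"dy":0,"dz":0,"spin":0,"hand":40},{"dx":0,"dy":0,"dz":0,"spin":0,"hand":40},{"dx":0,"dy":0,"dz":0,"spin":0,"hand":40}]'; python3 -m pendant '[{"dx":0,"dy":0,"dz":-5,"spin":0,"hand":40},{"dx":0,"dy":0,"dz":-15,"spin":0,"hand":40},{"dx":0,"dy":0,"dz":-15,"spin":0,"hand":40},{"dx":0,"dy":0,"dz":-20,"spin":0,"hand":40},{"dx":0,"dy":0,"dz":-20,"spin":0,"hand":40},{"dx":0,"dy":0,"dz":-20,"spin":0,"hand":40},{"dx":0,"dy":0,"dz":-20,"spin":0,"hand":40},{"dx":-20,"dy":0,"dz":0,"spin":0,"hand":40},{"dx":-20,"dy":0,"dz":0,"spin":0,"hand":40},{"dx":-20,"dy":0,"dz":0,"spin":0,"hand":40},{"dx":-20,"dy":0,"dz":0,"spin":0,"hand":40},{"dx":0,"dy":0,"dz":0,"spin":0,"hand":40},{"dx":0,"dy":0,"dz":0,"spin":0,"hand":40}]'; python3 - <<'E'
from h import *
d=shot('wrist','w9');t=shot('top','t9');s=shot('scene','s9')
a=cv2.imread('pics/w9.png');b=cv2.imread('pics/s9.png')
cv2.imwrite('pics/c9.png',np.hstack([cv2.resize(a[0:300,140:480],(453,400),interpolation=cv2.INTER_CUBIC),cv2.resize(b[230:330,180:295],(347,400),interpolation=cv2.INTER_CUBIC)]))
E
```

```text
time: 16.7
tcp_pos: [0.4301, 0.3038, 0.0844]
tcp_rot: [3.141, -0.0, 1.627]
contact_force: [-0.7, -0.5, 3.5]
finger_gap: 0.148
time: 17.3
tcp_pos: [0.43, 0.3038, 0.0841]
tcp_rot: [-3.142, 0.0, 1.627]
contact_force: [-0.4, 0.1, -0.2]
finger_gap: 0.467
time: 18.6
tcp_pos: [0.4347, 0.2239, 0.1996]
tcp_rot: [3.141, -0.0, 1.626]
contact_force: [-0.0, 0.8, 0.1]
finger_gap: 0.469
```

View pics/c9.png

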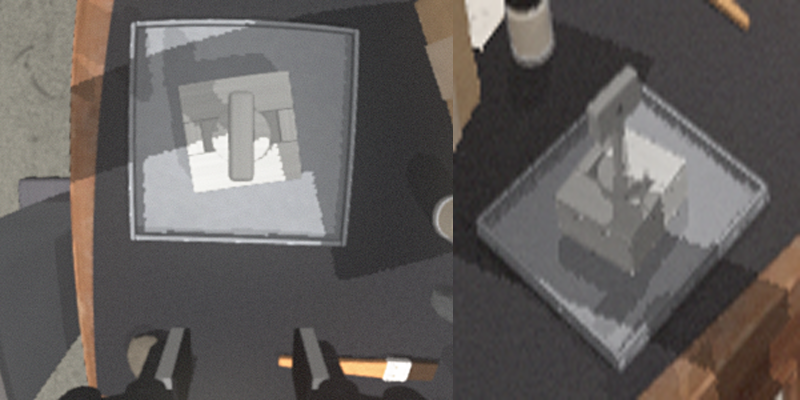

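The cap stands flat in the tray at about (240,130) of the crop, with the puller upright and the fingers clear. I'll check the centring and hand in.

```bash
python3 - <<'E'
from h import *
d=load('w9');f=lambda x,y,z:onz(d,140+x*340/453,y*.75,z)
print('cap',np.mean([f(*p,.0415) for p in [(180,88),(289,72),(301,178),(196,191)]],0),'tray',np.mean([f(*p,.017) for p in [(131,22),(357,31),(345,244),(132,239)]],0))
print('plate',np.mean([f(*p,.117) for p in [(229,92),(254,92),(253,181),(229,181)]],0))
print(sense()['contact_force']); print(close_job())
E
```

```text
cap [0.43016439 0.30397884 0.0415    ] tray [0.42987091 0.30444095 0.017     ]
plate [0.43025213 0.30133204 0.117     ]
[-0.53973839 -0.39837854 -0.12442546]
the job is handed in; nothing more can be done
None
```

The slotted cap is out of its shear box and stands flat in the middle of the grey tray, with the puller upright in it. I took the grey puller from its stand, seated its collar in the slot, turned it about 83°, drew the cap straight up and set it down. The job is handed in, at about 19 s on the robot's clock.

Last checks:
- **Centring:** the cap's centre measures within 1 mm of the tray's.
- **Puller:** its grip plate stands about 3 mm off the cap's centre by the camera, within measuring error and play. It looks upright in the final picture.
- **Robot:** the gripper is clear of everything, with contact force near zero.

What did not go as computed:
- **Refused move:** the first move was refused because its rows left out some fields, and nothing moved.
- **Set-down height:** the collar came to rest about 3.5 mm higher than I had computed, probably because the tray lies on a mat; I did not measure the mat. While I felt for the bottom, the wrist force reached 32 N. I eased off and confirmed that the cap stood on the tray and the puller still moved freely up and down. Only then did I seat it lightly and let go.

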